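# Weigh the dish from the back of the sample rack

## Task

The small petri dish at the back of the flat rack is hemmed in by three containers. First lift all three containers out and stand them in the empty steel tray; then take the dish and set it flat in the middle of the balance's round pan, and leave it there. Finally stand each container back in the rack where it stood at the start, keeping everything upright and leaving the other things on the bench alone.

Things in the scene. Friction and masses are not known exactly. Their poses are not given: they have to be found in the camera images.
- rack: flat aluminium rack plate fixed on the bench, 160 (its x) by 210 (its y) mm, 4 mm thick; origin at the centre of its underside, so things on it stand at z = 4 mm; a thin wire rail 31 mm high runs along its far edge at x = +77 mm. The dish lies near (35, 0) mm in its frame, the three containers stand near (35, 70), (-35, 0) and (35, -70) mm, in any order; the rack's places carry no marks
- side_tray: empty open steel tray fixed on the bench, 260 (its x) by 115 (its y) mm outside, walls 4 mm thick, rim 16 mm high; origin at the centre of its underside, inner floor at z = 4 mm. Room for the three containers in a row along its x, 80 mm apart
- balance: white laboratory balance fixed on the bench, housing 185 (x) by 140 (y) by 42 mm high, with a round steel pan 100 mm in diameter that does not move. Origin on the bench level exactly below the pan's centre (z up); the pan's upper face is at z = 52 mm; the housing reaches 120 mm to -x (display side) and 65 mm to +x of the origin
- bottle: round brown bottle, 108 mm high: straight body 50 mm in diameter up to 75 mm, shoulder to 86 mm, black cap 32 mm in diameter above; stands upright, origin at the centre of its underside, z up; about 0.22 kg
- canister: plain steel cylindrical canister, 98 mm high, 50 mm in diameter, the lid (top 10 mm) 52 mm in diameter; stands upright, origin at the centre of its underside, z up; about 0.2 kg
- square_bottle: white plastic bottle with a square body 44 by 44 mm (sides along its x and y) up to 80 mm, grey cap 28 mm in diameter above, 104 mm high in all; stands upright, origin at the centre of its underside, z up; about 0.18 kg
- dish: small closed petri dish with straw-coloured filling, 60 mm in diameter (the lowest 6 mm: 56 mm), 15 mm high, lying flat in the rack; origin at the centre of its underside, z up; about 0.03 kg
- big_dishes: bystander: pair of larger stacked petri dishes (one piece), 90 mm in diameter, 30 mm high, beyond the work; origin at the centre of its underside; leave alone
- tip_box: bystander: grey box with a clear lid, 85 by 120 by 65 mm, beyond the work; origin at the centre of its underside; leave alone
- timer: bystander: small white timer, 60 by 70 by 25 mm, beyond the work; origin at the centre of its underside; leave alone
Not all that is in view belongs to the job. Several things have the shape of the balance; the one meant has the colours described above.

How it is judged:
By the outcome, as a careful person would: the job done as asked, in the order asked, and still so for the second after the job is handed in, with the robot touching nothing.
It also fails if it takes over 128 s, if anything falls off the work surface, if the arm or the gripper's body presses on something with over 40 N, if the wrist force passes 120 N, or if a joint passes its speed limit or range.

## Robot

A 6-joint arm with a two-finger parallel gripper is mounted at the origin on the work surface. World frame = base frame: x ahead of the robot, y to its left, z up, the work surface at z = 0. Lengths are in mm, angles in rad, forces in N, time in s.
With the tool pointing down it reaches from about 300 to 850 mm from the base axis. Payload 4.2 kg.
Tool frame: the origin (TCP) lies on the centre line of the jaws, within the pads' length; the fingertips stand 17 mm ahead of it and the grasp point (between the pads) lies 2 mm behind it; z points along the fingers, y is the line along which they close (so a half turn about z gives the same grasp; the last joint's range is limited). The gripper opens to 91 mm and grips with 3 to 60 N. Pads are 32 mm wide; open, the fingers measure 118 mm over their backs; the gripper's body (76 mm by 178 mm) begins 60 mm behind the grasp point.
Start: joints at [1.288, 0.32, 1.565, -0, 1.257, -0.02], TCP at [149.378, 555.273, 230.976] pointing down, gripper open.
Joint ranges: [-3.11, 3.11], [-0.84, 2.01], [0.21, 2.61], [-1.34, 4.49], [0.05, 2.63], [-2.56, 2.56]. Speed limits (rad/s): [2.57, 2.57, 3.14, 3.14, 3.14, 3.14].

## Interface

Orientations are given as a unit quaternion [x, y, z, w].
In Python, from workcell import robot gives the robot as it stands.
- The arm moves only by the shell command python3 -m creep 'ROWS' [FORCE]. ROWS is JSON, a list of rows, each a list of 3 entries, a list of its own where there are three numbers: the shift along the tool's x, y, z in mm, then the turn, a rotation vector about the tool's x, y, z in rad, then the finger opening in mm, from 0 to 91.2. In form: [[[tx, ty, tz], [rx, ry, rz], jaw], ...]. A call has 1 to 20 rows; each row shifts and turns the commanded pose from where the row before left it, along the tool's axes as they then stand; what a row does not reach is not made up. A row lasts 1/8 s, in which the tool goes at most 62.5 mm and 10.7 degrees, less where a joint would pass 70% of its speed; a pose out of reach is approached as far as the arm can. A call with a gripper value outside its range is refused whole. The fingers move at their own pace and stop on an object; FORCE is the grip in N (left out, the last holds). Time passes only in rows, so rows that do not move let the fingers close. It gives the time, the measured TCP pose, the force, the opening and the grip force at its end, in the units of the state.
- robot.get_obs(): the state, without advancing time (a new reading comes with each control period).
- robot.read_camera(name): name is "side" or "top" or "wrist"; returns (picture, depth): 420x560x3 uint8, blue, green, red; 420x560 float32, mm along the optical axis (not along the pixel's ray), 0 where there is no reading.
- robot.camera_params(name): a dict with "K" (3x3 intrinsics, pixels), "camera_from_world" (4x4, takes a point from world to camera coordinates). Camera axes: x right, y up, looking along -z (the intrinsics and any distortion apply to the point x, -y, -z); pixel columns grow to the right and rows downward; lengths in mm; the calibration is good to about 2 mm. A picture is of the moment at which its call begins: read the wrist's pose just before it. camera_params takes no time and is no camera call; for the wrist camera it gives the pose at the moment of the call.
- robot.job_done(): hands the job in; it is judged then, once.
The state is a dict: "t": time; "joint_positions": joint angles; "qvel": joint speeds; "joint_torque": joint torques, N m; "position": TCP position; "eef_rot": TCP orientation; "force": force on the tool from outside, world axes, zero at the start; "torque": the same for the moment, N m; "opening": finger opening in mm; "grasp_force": force on a finger pad.
Only numpy, scipy, OpenCV 4.12 (cv2) and the standard library are available. Lean on these libraries where they do the work, as an engineer would, in place of code of your own. Each camera call takes 0.05 s, during which the arm holds its last target. There are 200 camera calls.

## Working session

There is one attempt and no reset: what is moved stays moved. The work goes in short steps, Python scripts to look and compute and a shell command to move; the robot and the scene stay as the last step left them, time stands still between calls to the robot, and variables do not carry over. Pictures are saved under pics/ and viewed, at most 14 in all, crops included, and the job is handed in when it is done.

```bash
mkdir -p pics; ls; cat > h.py <<'E'
import numpy as np,cv2
from workcell import robot
def snap(n,f):
    P=robot.camera_params(n); im,d=robot.read_camera(n); cv2.imwrite(f'pics/{f}.png',im); np.savez(f'pics/{f}.npz',im=im,d=d,K=P['K'],T=P['camera_from_world']); return im,d,P
def load(f):
    z=np.load(f'pics/{f}.npz'); return z['im'],z['d'],z['K'],z['T']
def ray(u,v,K,T):
    r=np.linalg.inv(K)@[u,v,1]; r=np.array([r[0],-r[1],-r[2]]); R=T[:3,:3]; return -R.T@T[:3,3],R.T@r
def onplane(u,v,z,K,T):
    o,r=ray(u,v,K,T); return o+r*(z-o[2])/r[2]
def cloud(d,K,T):
    v,u=np.mgrid[:d.shape[0],:d.shape[1]]; c=np.stack([(u-K[0,2])/K[0,0]*d,-(v-K[1,2])/K[1,1]*d,-d],-1)
    return (c-T[:3,3])@T[:3,:3]
E
python3 - <<'E'
from h import *
for n in('top','side','wrist'):
    im,d,P=snap(n,n+'0'); print(n,{k:v for k,v in P.items() if k not in('camera_from_world',)}); print(np.round(P['camera_from_world'],3))
o=robot.get_obs(); print(o['position'],o['eef_rot'],o['t'],o['force'])
E
```

```text
pics
top {'K': array([[466.90667574,   0.        , 283.50950198],
       [  0.        , 466.90667574, 212.72713432],
       [  0.        ,   0.        ,   1.        ]])}
[[-6.000000e-02 -9.980000e-01  1.000000e-03  8.798300e+01]
 [ 9.750000e-01 -5.800000e-02  2.150000e-01 -4.806460e+02]
 [-2.140000e-01  1.400000e-02  9.770000e-01 -1.465235e+03]
 [ 0.000000e+00  0.000000e+00  0.000000e+00  1.000000e+00]]
side {'K': array([[392.91744986,   0.        , 279.06165226],
       [  0.        , 392.91744986, 209.3717682 ],
       [  0.        ,   0.        ,   1.        ]])}
[[ 8.56000e-01 -5.17000e-01 -2.20000e-02 -3.68427e+02]
 [ 3.01000e-01  4.64000e-01  8.33000e-01 -2.02904e+02]
 [-4.20000e-01 -7.20000e-01  5.53000e-01 -7.77378e+02]
 [ 0.00000e+00  0.00000e+00  0.00000e+00  1.00000e+00]]
wrist {'K': array([[291.45593293,   0.        , 281.11243565],
       [  0.        , 291.45593293, 208.43249047],
       [  0.        ,   0.        ,   1.        ]])}
[[ 2.60000e-01  9.66000e-01 -2.00000e-03 -5.74378e+02]
 [-9.27000e-01  2.49000e-01 -2.82000e-01  3.15910e+01]
 [-2.72000e-01  7.50000e-02  9.59000e-01 -3.93601e+02]
 [ 0.00000e+00  0.00000e+00  0.00000e+00  1.00000e+00]]
[149.2877962  554.92826164 230.31058246] [ 1.31017040e-01  9.91379890e-01 -6.63698753e-04 -8.77045074e-05] 0.15 [ 0.24133846 -0.27500552  0.78819739]
```

View pics/top0.png

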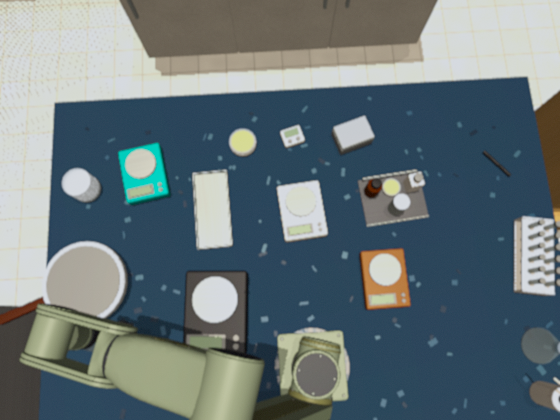

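View pics/side0.png

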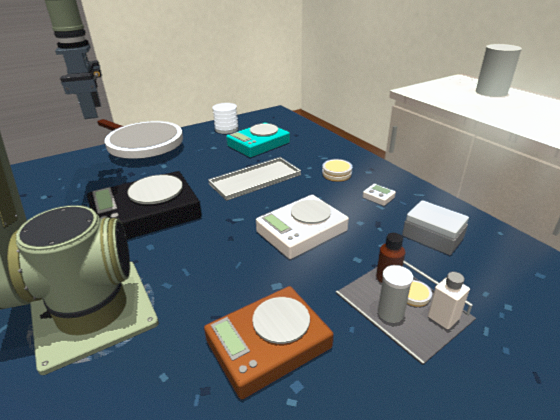

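The top view shows the white balance at (302,208), the tray at (212,210) and the rack at (393,199). On the rack, the bottle is at (373,187), the dish at (391,187), the square bottle at (416,180) and the canister at (401,204). The side view agrees with this layout.

```bash
python3 - <<'E'
from h import *
for f in('top0','side0'):
    im,d,K,T=load(f); X=cloud(d,K,T); ok=d>0
    def rep(n,m):
        p=X[m&ok]; 
        if len(p)<5: print(n,len(p));return
        r=cv2.minAreaRect(p[:,:2].astype(np.float32)); c=cv2.minEnclosingCircle(p[:,:2].astype(np.float32))
        print(f,n,len(p),'med',p.mean(0).round(0),'rect',np.round(r[0],0),np.round(r[1],0),round(r[2],1),'z',np.percentile(p[:,2],[5,95]).round(0))
    if f=='top0':
        v,u=np.mgrid[:420,:560]
        box=lambda a,b,c,e:(u>a)&(u<b)&(v>c)&(v<e)
        hsv=cv2.cvtColor(im,cv2.COLOR_BGR2HSV); z=X[...,2]
        print('bench z',np.median(z[box(330,350,180,220)]))
        nb=~((hsv[...,0]>95)&(hsv[...,0]<125)&(hsv[...,1]>90))
        rep('rack',box(350,435,165,230)&nb&(z<15)); rep('tray',box(185,240,160,255)&nb&(z<30))
        rep('traywall',box(185,240,160,255)&nb&(z>9))
        rep('balance',box(270,335,170,250)&(z>30)); rep('pan',box(270,335,170,250)&(z>48))
        tall=box(350,435,160,230)&(z>50)
        k,l,_,_=cv2.connectedComponentsWithStats(tall.astype(np.uint8))
        for i in range(1,k): rep('tall',l==i); rep('talltop',(l==i)&(z>90))
        y=box(380,402,178,196)&(hsv[...,0]>15)&(hsv[...,0]<40)&(hsv[...,1]>60); rep('dish',y)
    else:
        z=X[...,2]
        R=(X[...,0]>480)&(X[...,0]<800)&(X[...,1]<-100)&(X[...,1]>-400)&(z>45)
        k,l,_,_=cv2.connectedComponentsWithStats(R.astype(np.uint8))
        for i in range(1,k): rep('tall',l==i)
E
```

```text
bench z 0.4734306737404739
top0 rack 2090 med [ 511. -308.    4.] rect [ 529. -316.] [179. 242.] 5.4 z [-3. 11.]
top0 tray 2968 med [522. 298.   5.] rect [531. 305.] [162. 292.] 86.4 z [-2. 15.]
top0 traywall 500 med [522. 298.  13.] rect [524. 297.] [263. 116.] 2.1 z [ 9. 20.]
top0 balance 2341 med [491.  -0.  45.] rect [495.  -1.] [187. 140.] 5.4 z [37. 55.]
top0 pan 742 med [512.   1.  52.] rect [493.   0.] [178. 130.] 4.2 z [48. 58.]
tall 0
talltop 0
tall 0
talltop 0
tall 0
talltop 0
tall 0
talltop 0
tall 0
talltop 0
top0 tall 237 med [ 560. -370.   86.] rect [ 564. -374.] [45. 45.] 12.1 z [ 57. 110.]
top0 talltop 73 med [ 564. -374.  106.] rect [ 567. -377.] [27. 42.] 47.7 z [ 94. 113.]
tall 0
talltop 0
top0 tall 222 med [ 548. -235.   91.] rect [ 550. -236.] [48. 42.] 50.0 z [ 59. 115.]
top0 talltop 101 med [ 552. -238.  108.] rect [ 551. -240.] [35. 32.] 69.7 z [ 91. 116.]
tall 0
talltop 0
tall 0
talltop 0
tall 0
talltop 0
tall 0
talltop 0
top0 tall 271 med [ 486. -310.   95.] rect [ 488. -314.] [49. 50.] 3.6 z [ 62. 107.]
top0 talltop 216 med [ 489. -313.  102.] rect [ 488. -314.] [49. 50.] 3.6 z [ 96. 107.]
tall 0
talltop 0
tall 0
talltop 0
tall 0
talltop 0
tall 0
talltop 0
top0 dish 147 med [ 560. -308.   20.] rect [ 560. -308.] [45. 45.] 60.3 z [15. 25.]
side0 tall 1380 med [ 738. -202.   63.] rect [ 746. -194.] [ 84. 117.] 18.0 z [48. 67.]
side0 tall 1219 med [ 524. -279.   89.] rect [ 520. -282.] [138.  49.] 49.9 z [ 54. 113.]
tall 1
side0 tall 986 med [ 554. -382.   81.] rect [ 563. -378.] [44. 44.] 9.2 z [ 49. 109.]
```

```bash
python3 -m creep '[[[0,0,0],[0,0,-0.18],91],[[0,0,0],[0,0,-0.18],91],[[-40,-33,0],[0,0,0],91],[[-40,-33,0],[0,0,0],91],[[-40,-33,0],[0,0,0],91],[[-40,-33,0],[0,0,0],91],[[-40,-33,0],[0,0,0],91],[[-40,-33,0],[0,0,0],91],[[-40,-33,0],[0,0,0],91],[[3,-59,0],[0,0,0],91],[[3,-59,0],[0,0,0],91],[[3,-59,0],[0,0,0],91],[[3,-59,0],[0,0,0],91],[[3,-59,0],[0,0,0],91],[[3,-59,0],[0,0,0],91],[[3,-59,0],[0,0,0],91],[[3,-59,0],[0,0,0],91],[[3,-59,0],[0,0,0],91],[[3,-59,0],[0,0,0],91],[[3,-59,0],[0,0,0],91]]' 20
cat >> h.py <<'E'
from scipy.spatial.transform import Rotation as Ro
def go(x,y,z,yaw=None):
    "tool-frame shift to world target, from measured pose; optional turn (deg, world yaw of tool y)"
    o=robot.get_obs(); R=Ro.from_quat(o['eef_rot']).as_matrix(); p=np.array(o['position'])
    print('pos',p.round(1),'yaw',np.degrees(np.arctan2(R[1,1],R[0,1])).round(2),'tilt',R[:,2].round(3),'shift',(R.T@(np.array([x,y,z])-p)).round(1),'F',np.round(o['force'],1),'open',round(o['opening'],1))
E
```

```text
t: 2.65
position: [480.3, -298.5, 230.7]
eef_rot: [-0.048, 0.999, 0.0, -0.0]
force: [0.9, 0.2, 0.5]
opening: 91.3
grasp_force: 0.0
```

```bash
python3 - <<'E'
from h import *
go(488,-313,230); snap('wrist','w1')
im=cv2.imread('pics/w1.png')
E
```

```text
pos [ 480.3 -298.5  230.7] yaw 95.55 tilt [-0.     0.001 -1.   ] shift [ -6.2 -15.2   0.7] F [0.9 0.2 0.5] open 91.3
```

View pics/w1.png

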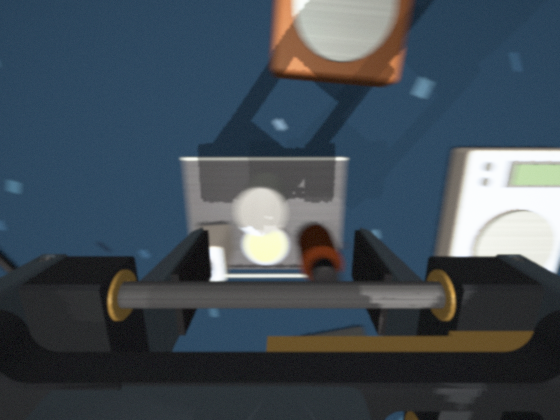

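The wrist view shows the rack at (185–345, 157–270), with the gripper hiding its far side. I'll shift about 110 mm forward and look again.

```bash
python3 -m creep '[[[-50,-5,0],[0,0,0],91],[[-50,-5,0],[0,0,0],91],[[-10,0,0],[0,0,0],91],[[0,0,0],[0,0,0],91],[[0,0,0],[0,0,0],91]]'; python3 - <<'E'
from h import *
go(488,-313,230); im,d,P=snap('wrist','w2')
cv2.imwrite('pics/w2c.png',cv2.resize(im[0:280,130:430],None,fx=2.1,fy=2.1,interpolation=cv2.INTER_CUBIC))
E
```

```text
t: 3.32
position: [589.8, -295.7, 231.1]
eef_rot: [-0.048, 0.999, 0.0, -0.001]
force: [0.4, 0.0, -0.4]
opening: 91.0
grasp_force: 0.0
pos [ 589.8 -295.7  231.1] yaw 95.55 tilt [-0.001  0.    -1.   ] shift [103.   -7.4   1.2] F [ 0.4  0.  -0.4] open 91.0
```

View pics/w2c.png

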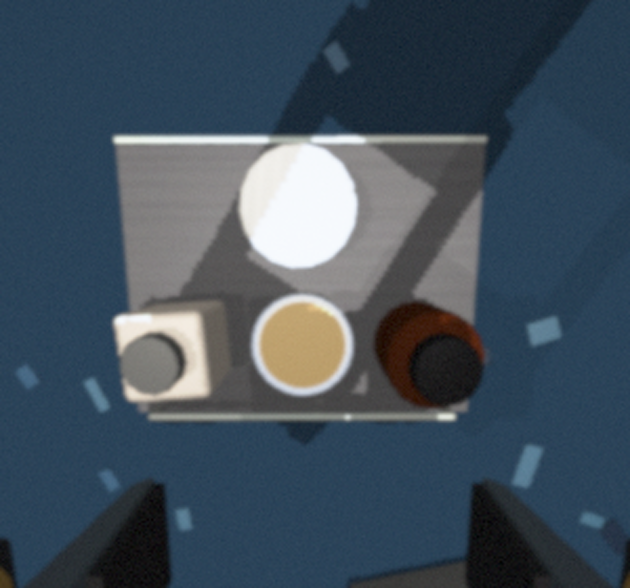

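The view is clear now. In crop pixels the canister lid is at (298,205), the dish at (303,344), the bottle cap at (447,369), the square bottle's cap at (152,363) with its body top around (165,357), and the rack's near corners at (115,138) and (488,138).

```bash
python3 - <<'E'
from h import *
im,d,K,T=load('w2'); X=cloud(d,K,T); hsv=cv2.cvtColor(im,cv2.COLOR_BGR2HSV)
f=lambda a,b,z:onplane(130+a/2.1,b/2.1,z,K,T)
def blob(m,a,b,r,z,n):
    u0,v0=130+a/2.1,b/2.1; v,uu=np.mgrid[:420,:560]; m=(m&((uu-u0)**2+(v-v0)**2<(r/2.1)**2)).astype(np.uint8)
    c=max(cv2.findContours(m,0,1)[0],key=cv2.contourArea); c=cv2.convexHull(c); (u,w),rr=cv2.minEnclosingCircle(c); e=cv2.fitEllipse(c)
    pts=np.array([onplane(*p[0],z,K,T)[:2] for p in c.astype(float)],np.float32)
    cc=cv2.minEnclosingCircle(pts); ee=cv2.fitEllipse(pts)
    print(n,'circ',np.round(cc[0],1),'diam',round(2*cc[1],1),'ell',np.round(ee[0],1),np.round(ee[1],1)); return ee[0]
z=X[...,2]; H,S,V=hsv[...,0],hsv[...,1],hsv[...,2]
blob((z>92),298,205,72,102,'can52')
blob(V<45,447,369,45,112,'botcap32')
blob((S<60)&(V<150),152,363,38,108,'sqcap28')
blob((S>90)&(H<30),303,344,55,17,'dishfill')
print('by eye: can',f(298,205,102),'bot',f(447,369,112),'sq',f(152,363,108),'dish',f(303,344,19))
q=[f(*p,84) for p in((114,316),(203,308),(214,398),(131,403))]; print('sq corners',np.round(q,1))
a,b=f(115,138,4),f(488,138,4); print('rack front',a,b,'yaw',np.degrees(np.arctan2(*(-(a-b)[[0,1]]*[1,-1])))) 
y=(b-a)[:2]; y/=np.linalg.norm(y); x=np.array([y[1],-y[0]]); c=(a+b)[:2]/2+80*x; print('yaw',np.degrees(np.arctan2(x[1],x[0])),'ctr',c,'len',np.linalg.norm(b-a))
for n,p in(('b',(35,70)),('c',(-35,0)),('s',(35,-70)),('d',(35,0))): print(n,c+p[0]*x+p[1]*y)
print('rail',f(150,416,35),f(455,416,35))
# top view refine tray & balance pan
im,d,K,T=load('top0'); hsv=cv2.cvtColor(im,cv2.COLOR_BGR2HSV); X=cloud(d,K,T)
v,u=np.mgrid[:420,:560]
for lab,b,zz in(('tray',(185,240,160,255),16),('bal',(270,335,170,250),42)):
    m=((hsv[...,1]<70)&(hsv[...,2]>120)&(u>b[0])&(u<b[1])&(v>b[2])&(v<b[3])).astype(np.uint8)
    c=max(cv2.findContours(m,0,1)[0],key=cv2.contourArea); P=np.array([onplane(*p[0],zz,K,T)[:2] for p in c.astype(float)],np.float32); print(lab,cv2.minAreaRect(P))
E
```

```text
can52 circ [ 489.  -313.9] diam 52.6 ell [ 488.8 -313.6] [51.4 51.5]
botcap32 circ [ 551.1 -241.5] diam 34.8 ell [ 551.8 -241.7] [32.  34.3]
sqcap28 circ [ 563.7 -374.4] diam 33.2 ell [ 562.7 -375. ] [26.8 33.7]
dishfill circ [ 560.2 -307.7] diam 48.4 ell [ 560.3 -307.8] [47.8 48.1]
by eye: can [ 488.20623769 -313.56792091  102.        ] bot [ 551.72041267 -239.99265085  112.        ] sq [ 562.66354807 -373.86960958  108.        ] dish [ 559.35951999 -306.76569715   19.        ]
sq corners [[ 546.  -398.9   84. ]
 [ 537.9 -355.9   84. ]
 [ 582.  -348.4   84. ]
 [ 588.7 -390.1   84. ]]
rack front [ 455.26016858 -424.02018799    4.        ] [ 434.66499151 -212.62427032    4.        ] yaw -174.43553851962207
yaw 5.564461480377941 ctr [ 524.5855989  -310.56498298] len 212.39678745911326
b [ 552.63307926 -237.50104629]
c [ 489.75052815 -313.95877818]
s [ 566.20826005 -376.84132928]
d [ 559.42066965 -307.17118779]
rail [ 608.30684985 -392.92120242   35.        ] [ 590.82661421 -213.18142313   35.        ]
tray ((522.8585205078125, 297.2150573730469), (265.08758544921875, 119.6552505493164), 2.2756404876708984)
bal ((493.63525390625, -0.873321533203125), (190.26246643066406, 144.3216552734375), 5.55729866027832)
```

```bash
python3 -m creep '[[[51,-4,0],[0,0,0],91],[[51,-4,0],[0,0,0],91],[[0,0,45],[0,0,0],91],[[0,0,50],[0,0,0],91],[[0,0,45],[0,0,0],91],[[0,0,25],[0,0,0],91],[[0,0,10],[0,0,0],91],[[0,0,0],[0,0,0],91]]' 30; python3 - <<'E'
from h import *
go(488.8,-313.7,56)
E
```

```text
t: 4.38
position: [490.0, -313.9, 56.3]
eef_rot: [-0.048, 0.999, -0.0, 0.0]
force: [-0.2, -1.5, 0.1]
opening: 90.9
grasp_force: 0.0
pos [ 490.  -313.9   56.3] yaw 95.55 tilt [ 0. -0. -1.] shift [1.2 0.3 0.3] F [-0.2 -1.5  0.1] open 90.9
```

```bash
python3 -m creep '[[[1,0,0],[0,0,0],40],[[0,0,0],[0,0,0],40],[[0,0,0],[0,0,0],40],[[0,0,0],[0,0,0],40],[[0,0,0],[0,0,0],40],[[0,0,0],[0,0,0],40],[[0,0,-20],[0,0,0],40],[[0,0,-40],[0,0,0],40],[[0,0,-35],[0,0,0],40]]' 30; python3 - <<'E'
from h import *
go(443,294,150)
E
```

```text
t: 5.5
position: [489.0, -313.5, 151.3]
eef_rot: [-0.049, 0.999, 0.001, -0.001]
force: [-0.9, -0.4, -1.9]
opening: 50.0
grasp_force: 30.0
pos [ 489.  -313.5  151.3] yaw 95.57 tilt [-0.001  0.001 -1.   ] shift [-13.2 609.1   2. ] F [-0.9 -0.4 -1.9] open 50.0
```

```bash
python3 -m creep '[[[-1,25,0],[0,0,0],40],[[-1,45,0],[0,0,0],40],[[-1,55,0],[0,0,0],40],[[-1,55,0],[0,0,0],40],[[-1,55,0],[0,0,0],40],[[-1,55,0],[0,0,0],40],[[-1,55,0],[0,0,0],40],[[-1,55,0],[0,0,0],40],[[-1,55,0],[0,0,0],40],[[-1,55,0],[0,0,0],40],[[-1,55,0],[0,0,0],40],[[-1,30,0],[0,0,0],40],[[-1,14,0],[0,0,0],40],[[0,0,0],[0,0,0],40],[[0,0,35],[0,0,0],40],[[0,0,35],[0,0,0],40],[[0,0,17],[0,0,0],40],[[0,0,0],[0,0,0],40]]'; python3 - <<'E'
from h import *
go(443,294,56); 
E
```

```text
t: 7.75
position: [442.0, 291.4, 62.6]
eef_rot: [-0.048, 0.999, -0.001, -0.002]
force: [0.8, -0.4, -2.7]
opening: 50.1
grasp_force: 30.0
pos [442.  291.4  62.6] yaw 95.48 tilt [-0.004 -0.003 -1.   ] shift [-1.2  2.5  6.5] F [ 0.8 -0.4 -2.7] open 50.1
```

```bash
python3 -m creep '[[[0,0,6],[0,0,0],40],[[0,0,0],[0,0,0],40],[[0,0,0],[0,0,0],91],[[0,0,0],[0,0,0],91],[[0,0,0],[0,0,0],91],[[0,0,0],[0,0,0],91]]'; python3 - <<'E'
from h import *
go(443,294,56); go(551.7,-240.8,151)
E
```

```text
t: 8.5
position: [443.3, 293.7, 58.1]
eef_rot: [-0.049, 0.999, 0.0, 0.0]
force: [0.0, -0.3, -0.4]
opening: 86.9
grasp_force: 0.0
pos [443.3 293.7  58.1] yaw 95.57 tilt [ 0.  0. -1.] shift [0.2 0.4 2.1] F [ 0.  -0.3 -0.4] open 86.9
pos [443.3 293.7  58.1] yaw 95.57 tilt [ 0.  0. -1.] shift [ -56.  -542.4  -93. ] F [ 0.  -0.3 -0.4] open 86.9
```

```bash
python3 -m creep '[[[0,0,-45],[0,0,0],91],[[0,0,-48],[0,0,0],91],[[-5.6,-54.2,0],[0,0,0],91],[[-5.6,-54.2,0],[0,0,0],91],[[-5.6,-54.2,0],[0,0,0],91],[[-5.6,-54.2,0],[0,0,0],91],[[-5.6,-54.2,0],[0,0,0],91],[[-5.6,-54.2,0],[0,0,0],91],[[-5.6,-54.2,0],[0,0,0],91],[[-5.6,-54.2,0],[0,0,0],91],[[-5.6,-54.2,0],[0,0,0],91],[[-5.6,-54.2,0],[0,0,0],91],[[0,0,0],[0,0,0],91],[[0,0,0],[0,0,0],91],[[0,0,45],[0,0,0],91],[[0,0,40],[0,0,0],91],[[0,0,10],[0,0,0],91],[[0,0,0],[0,0,0],91],[[0,0,0],[0,0,0],91]]'; python3 - <<'E'
from h import *
go(551.7,-240.8,56)
E
```

```text
t: 10.88
position: [552.7, -240.5, 57.7]
eef_rot: [-0.049, 0.999, -0.001, 0.002]
force: [-0.2, -0.0, 0.6]
opening: 91.0
grasp_force: 0.0
pos [ 552.7 -240.5   57.7] yaw 95.6 tilt [ 0.003 -0.001 -1.   ] shift [ 1.1 -0.1  1.7] F [-0.2 -0.   0.6] open 91.0
```

```bash
python3 -m creep '[[[1,0,1],[0,0,0],40],[[0,0,0],[0,0,0],40],[[0,0,0],[0,0,0],40],[[0,0,0],[0,0,0],40],[[0,0,0],[0,0,0],40],[[0,0,-20],[0,0,0],40],[[0,0,-40],[0,0,0],40],[[0,0,-35],[0,0,0],40]]' 30;  python3 - <<'E'
from h import *
go(523,297.2,151)
E
```

```text
t: 11.88
position: [550.2, -240.4, 150.4]
eef_rot: [-0.049, 0.999, 0.0, -0.0]
force: [0.3, -0.2, -2.6]
opening: 49.7
grasp_force: 30.0
pos [ 550.2 -240.4  150.4] yaw 95.57 tilt [-0.001  0.001 -1.   ] shift [-2.510e+01  5.378e+02 -3.000e-01] F [ 0.3 -0.2 -2.6] open 49.7
```

```bash
python3 -m creep '[[[-2,25,0],[0,0,0],40],[[-2,45,0],[0,0,0],40],[[-2,55,0],[0,0,0],40],[[-2,55,0],[0,0,0],40],[[-2,55,0],[0,0,0],40],[[-2,55,0],[0,0,0],40],[[-2,55,0],[0,0,0],40],[[-2,55,0],[0,0,0],40],[[-2,55,0],[0,0,0],40],[[-2,55,0],[0,0,0],40],[[-2,20,0],[0,0,0],40],[[-2,8,0],[0,0,0],40],[[0,0,0],[0,0,0],40],[[0,0,35],[0,0,0],40],[[0,0,35],[0,0,0],40],[[0,0,17],[0,0,0],40],[[0,0,0],[0,0,0],40],[[0,0,0],[0,0,0],40]]'; python3 - <<'E'
from h import *
go(523,297.2,57); 
E
```

```text
t: 14.12
position: [523.3, 297.3, 64.3]
eef_rot: [-0.048, 0.999, 0.001, 0.001]
force: [0.0, -0.5, -1.6]
opening: 49.4
grasp_force: 30.0
pos [523.3 297.3  64.3] yaw 95.54 tilt [ 0.002  0.001 -1.   ] shift [ 0.3 -0.1  7.3] F [ 0.  -0.5 -1.6] open 49.4
```

```bash
python3 -m creep '[[[0,0,7],[0,0,0],40],[[0,0,0],[0,0,0],40],[[0,0,0],[0,0,0],91],[[0,0,0],[0,0,0],91],[[0,0,0],[0,0,0],91],[[0,0,0],[0,0,0],91],[[0,0,0],[0,0,0],91],[[0,0,-45],[0,0,0],91],[[0,0,-48],[0,0,0],91],[[0,0,0],[0,0,0],91]]'; python3 - <<'E'
from h import *
go(563.2,-374.2,151)
E
```

```text
t: 15.38
position: [524.5, 298.5, 153.3]
eef_rot: [-0.049, 0.999, 0.002, 0.004]
force: [-0.3, 0.7, 0.3]
opening: 91.3
grasp_force: 0.0
pos [524.5 298.5 153.3] yaw 95.57 tilt [ 0.008  0.004 -1.   ] shift [ 2.680e+01 -6.733e+02 -4.000e-01] F [-0.3  0.7  0.3] open 91.3
```

```bash
python3 -m creep '[[[2,-55,0],[0,0,0],91],[[2,-55,0],[0,0,0],91],[[2,-55,0],[0,0,0],91],[[2,-55,0],[0,0,0],91],[[2,-55,0],[0,0,0],91],[[2,-55,0],[0,0,0],91],[[2,-55,0],[0,0,0],91],[[2,-55,0],[0,0,0],91],[[2,-55,0],[0,0,0],91],[[2,-55,0],[0,0,0],91],[[2,-55,0],[0,0,0],91],[[2,-55,0],[0,0,0],91],[[2.5,-13,0],[0,0,0],91],[[0,0,0],[0,0,-0.074],91],[[0,0,0],[0,0,0],91],[[0,0,40],[0,0,0],91],[[0,0,40],[0,0,0],91],[[0,0,14],[0,0,0],91],[[0,0,0],[0,0,0],91],[[0,0,0],[0,0,0],91]]'; python3 - <<'E'
from h import *
go(563.2,-374.2,57); 
E
```

```text
t: 17.88
position: [562.2, -375.6, 56.7]
eef_rot: [-0.086, 0.996, -0.001, 0.001]
force: [-1.1, 0.2, 0.2]
opening: 91.3
grasp_force: 0.0
pos [ 562.2 -375.6   56.7] yaw 99.81 tilt [ 0.003 -0.002 -1.   ] shift [-1.2  1.2 -0.3] F [-1.1  0.2  0.2] open 91.3
```

```bash
python3 -m creep '[[[-1,1,0],[0,0,0],35],[[0,0,0],[0,0,0],35],[[0,0,0],[0,0,0],35],[[0,0,0],[0,0,0],35],[[0,0,0],[0,0,0],35],[[0,0,0],[0,0,0],35]]' 30;  python3 - <<'E'
from h import *
go(602.8,300.4,57)
E
```

```text
t: 18.62
position: [562.0, -374.2, 54.9]
eef_rot: [-0.085, 0.996, -0.0, 0.0]
force: [0.6, -0.2, 0.2]
opening: 43.9
grasp_force: 30.0
pos [ 562.  -374.2   54.9] yaw 99.81 tilt [ 0. -0. -1.] shift [-155.1  657.8   -2.2] F [ 0.6 -0.2  0.2] open 43.9
```

```bash
python3 -m creep '[[[0,0,-20],[0,0,0],35],[[0,0,-40],[0,0,0],35],[[0,0,-35],[0,0,0],35],[[-11,25,0],[0,0,0],35],[[-11,45,0],[0,0,0],35],[[-11,55,0],[0,0,0],35],[[-11,55,0],[0,0,0],35],[[-11,55,0],[0,0,0],35],[[-11,55,0],[0,0,0],35],[[-11,55,0],[0,0,0],35],[[-11,55,0],[0,0,0],35],[[-11,55,0],[0,0,0],35],[[-11,55,0],[0,0,0],35],[[-11,55,0],[0,0,0],35],[[-11,55,0],[0,0,0],35],[[-11,27,0],[0,0,0],35],[[-11,11,0],[0,0,0],35],[[0,0,0],[0,0,0],35],[[0,0,0],[0,0,0],35]]'; python3 - <<'E'
from h import *
go(602.8,300.4,56)
E
```

```text
t: 21.0
position: [601.5, 299.1, 149.7]
eef_rot: [-0.085, 0.996, -0.0, -0.001]
force: [0.4, 0.6, -1.7]
opening: 43.7
grasp_force: 30.0
pos [601.5 299.1 149.7] yaw 99.73 tilt [-0.001 -0.001 -1.   ] shift [-1.6  1.2 93.7] F [ 0.4  0.6 -1.7] open 43.7
```

```bash
python3 -m creep '[[[0,0,40],[0,0,0],35],[[0,0,35],[0,0,0],35],[[0,0,12],[0,0,0],35],[[0,0,0],[0,0,0],35],[[0,0,6],[0,0,0],35],[[0,0,0],[0,0,0],35],[[0,0,0],[0,0,0],91],[[0,0,0],[0,0,0],91],[[0,0,0],[0,0,0],91],[[0,0,0],[0,0,0],91],[[0,0,0],[0,0,0],91],[[0,0,-45],[0,0,0],91],[[0,0,-48],[0,0,0],91],[[0,0,0],[0,0,0],91]]'; python3 - <<'E'
from h import *
go(560.5,-20,230)
E
```

```text
t: 22.75
position: [604.0, 301.7, 154.8]
eef_rot: [-0.085, 0.996, 0.002, 0.004]
force: [-0.6, 0.3, 0.3]
opening: 90.8
grasp_force: 0.0
pos [604.  301.7 154.8] yaw 99.81 tilt [ 0.009  0.004 -1.   ] shift [  96.9 -309.4  -76.9] F [-0.6  0.3  0.3] open 90.8
```

```bash
python3 -m creep '[[[10.5,-47.5,-12.5],[0,0,0],91],[[10.5,-47.5,-12.5],[0,0,0],91],[[10.5,-47.5,-12.5],[0,0,0],91],[[10.5,-47.5,-12.5],[0,0,0],91],[[10.5,-47.5,-12.5],[0,0,0],91],[[10.5,-47.5,-12.5],[0,0,0],91],[[0,0,0],[0,0,0.074],91],[[0,0,0],[0,0,0],91],[[0,0,0],[0,0,0],91]]'; python3 - <<'E'
from h import *
go(559.9,-307.4,151); snap('wrist','w3'); a,_,_=snap('top','top3')
w=cv2.imread('pics/w3.png'); cv2.imwrite('pics/m3.png',np.hstack([cv2.resize(a[150:290,170:440],(540,280)),w[0:280,150:410]]))
E
```

```text
t: 23.88
position: [587.7, 9.5, 224.1]
eef_rot: [-0.049, 0.999, 0.0, -0.001]
force: [0.3, -0.6, -0.0]
opening: 90.8
grasp_force: 0.0
pos [587.7   9.5 224.1] yaw 95.66 tilt [-0.002  0.    -1.   ] shift [  58.8 -312.6   73. ] F [ 0.3 -0.6 -0. ] open 90.8
```

View pics/m3.png

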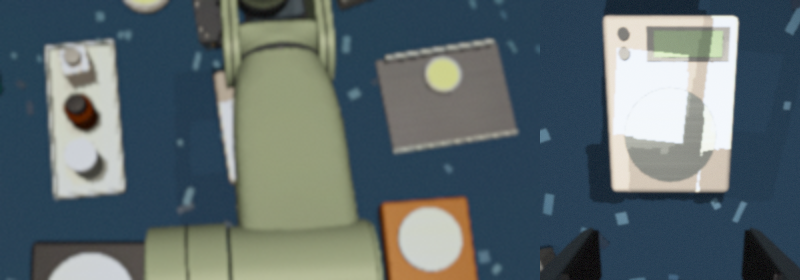

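The tray holds all three containers upright and the dish is alone in the rack. The pan is centred near (280,134) in the wrist picture, with a radius of about 46 px.

```bash
python3 - <<'E'
from h import *
im,d,K,T=load('w3'); X=cloud(d,K,T); v,u=np.mgrid[:420,:560]
print(onplane(280,134,52,K,T), onplane(234,134,52,K,T),onplane(326,134,52,K,T),onplane(280,88,52,K,T),onplane(280,180,52,K,T))
m=(abs(X[...,2]-53)<5)&((u-280)**2+(v-134)**2<55**2); m=cv2.medianBlur(m.astype(np.uint8),5)
c=max(cv2.findContours(m,0,1)[0],key=cv2.contourArea); c=cv2.convexHull(c); P=np.array([onplane(*p[0],52,K,T)[:2] for p in c.astype(float)],np.float32)
print(cv2.fitEllipse(P),cv2.minEnclosingCircle(P))
# housing at z 42
q=[onplane(a-540+150,b,42,K,T)[:2] for a,b in((603,15),(738,15),(730,192),(611,192))]; print(np.round(q,1))
E
```

```text
[518.92647809   1.95570736  52.        ] [523.87915409 -47.90549812  52.        ] [513.97322495  51.82272328  52.        ] [472.56786832  -2.59958988  52.        ] [569.43928495   6.919205    52.        ]
((521.4652099609375, 2.4090538024902344), (99.44551086425781, 99.56566619873047), 161.90325927734375) ((521.5125732421875, 2.472139596939087), 50.00560760498047)
[[410.  -76.8]
 [396.4  58.9]
 [578.6  79.3]
 [592.6 -61.2]]
```

```bash
python3 -m creep '[[[9.8,-52.1,12],[0,0,0],91],[[9.8,-52.1,12],[0,0,0],91],[[9.8,-52.1,12],[0,0,0],91],[[9.8,-52.1,12],[0,0,0],91],[[9.8,-52.1,12],[0,0,0],91],[[9.8,-52.1,12],[0,0,0],91],[[0,0,0],[0,0,0],91],[[0,0,45],[0,0,0],91],[[0,0,40],[0,0,0],91],[[0,0,15],[0,0,0],91],[[0,0,0],[0,0,0],91],[[0,0,0],[0,0,0],91],[[0,0,0],[0,0,0],91]]'; python3 - <<'E'
from h import *
go(559.9,-307.4,25)
E
```

```text
t: 25.6
position: [560.9, -308.2, 54.6]
eef_rot: [-0.049, 0.999, -0.001, 0.001]
force: [-0.1, -0.5, 0.1]
opening: 90.9
grasp_force: 0.0
pos [ 560.9 -308.2   54.6] yaw 95.58 tilt [ 0.003 -0.001 -1.   ] shift [ 1.   0.9 29.6] F [-0.1 -0.5  0.1] open 90.9
```

```bash
python3 -m creep '[[[1,1,20],[0,0,0],91],[[0,0,8],[0,0,0],91],[[0,0,0],[0,0,0],50],[[0,0,0],[0,0,0],50],[[0,0,0],[0,0,0],50],[[0,0,0],[0,0,0],50],[[0,0,0],[0,0,0],50],[[0,0,0],[0,0,0],50]]' 10; python3 - <<'E'
from h import *
go(521.4,2.4,125)
E
```

```text
t: 26.6
position: [559.2, -307.1, 25.5]
eef_rot: [-0.049, 0.999, -0.0, 0.0]
force: [0.5, -0.1, 4.6]
opening: 59.6
grasp_force: 10.0
pos [ 559.2 -307.1   25.5] yaw 95.57 tilt [ 0.001 -0.    -1.   ] shift [  7.4 311.6 -99.7] F [ 0.5 -0.1  4.6] open 59.6
```

```bash
python3 -m creep '[[[0,0,-10],[0,0,0],50],[[0,0,-25],[0,0,0],50],[[0,0,-40],[0,0,0],50],[[0,0,-25],[0,0,0],50],[[1,30,0],[0,0,0],50],[[1,50,0],[0,0,0],50],[[1,55,0],[0,0,0],50],[[1,55,0],[0,0,0],50],[[1,55,0],[0,0,0],50],[[1,40,0],[0,0,0],50],[[1,20,0],[0,0,0],50],[[0,6,0],[0,0,0],50],[[0,0,0],[0,0,0],50],[[0,0,0],[0,0,0],50]]'; python3 - <<'E'
from h import *
go(521.4,2.4,73.5)
E
```

```text
t: 28.35
position: [521.8, 1.1, 125.0]
eef_rot: [-0.048, 0.999, -0.0, 0.0]
force: [-0.4, 0.3, -1.6]
opening: 59.5
grasp_force: 10.0
pos [521.8   1.1 125. ] yaw 95.52 tilt [ 0. -0. -1.] shift [ 0.3  1.3 51.5] F [-0.4  0.3 -1.6] open 59.5
```

```bash
python3 -m creep '[[[0,1,25],[0,0,0],50],[[0,0,17],[0,0,0],50],[[0,0,6],[0,0,0],50],[[0,0,0],[0,0,0],50],[[0,0,0],[0,0,0],50]]'; python3 - <<'E'
from h import *
go(521.4,2.4,73.5)
E
```

```text
t: 28.98
position: [522.1, 2.7, 77.6]
eef_rot: [-0.048, 0.999, -0.0, 0.001]
force: [-0.9, 0.1, -1.1]
opening: 59.5
grasp_force: 10.0
pos [522.1   2.7  77.6] yaw 95.55 tilt [ 0.001  0.    -1.   ] shift [ 0.8 -0.3  4.1] F [-0.9  0.1 -1.1] open 59.5
```

```bash
python3 -m creep '[[[0.5,0,2],[0,0,0],50],[[0,0,1],[0,0,0],50],[[0,0,0],[0,0,0],50],[[0,0,0],[0,0,0],50]]'; python3 - <<'E'
from h import *
go(521.4,2.4,73.5)
E
```

```text
t: 29.48
position: [521.1, 3.0, 74.0]
eef_rot: [-0.049, 0.999, 0.0, 0.0]
force: [0.5, -0.7, 0.4]
opening: 59.8
grasp_force: 10.0
pos [521.1   3.   74. ] yaw 95.58 tilt [ 0.  0. -1.] shift [-0.3 -0.6  0.5] F [ 0.5 -0.7  0.4] open 59.8
```

```bash
python3 -m creep '[[[0,0,0],[0,0,0],75],[[0,0,0],[0,0,0],91],[[0,0,0],[0,0,0],91],[[0,0,0],[0,0,0],91],[[0,0,-25],[0,0,0],91],[[0,0,-50],[0,0,0],91],[[0,0,-50],[0,0,0],91],[[-30,0,-20],[0,0,0],91],[[-35,0,0],[0,0,0],91],[[0,0,0],[0,0,0],91],[[0,0,0],[0,0,0],91]]'; python3 - <<'E'
from h import *
im,d,P=snap('wrist','w4'); K,T=P['K'],P['camera_from_world']; s,_,_=snap('side','s4'); snap('top','top4')
hsv=cv2.cvtColor(im,cv2.COLOR_BGR2HSV); v,u=np.mgrid[:420,:560]
m=((hsv[...,1]>80)&(hsv[...,0]>8)&(hsv[...,0]<35)&((u-280)**2+(v-134)**2<45**2)).astype(np.uint8)
c=cv2.convexHull(max(cv2.findContours(m,0,1)[0],key=cv2.contourArea)); print([np.round(onplane(*cv2.minEnclosingCircle(c)[0],65,K,T),1)],cv2.minEnclosingCircle(c))
X=cloud(d,K,T); p=X[(m>0)&(d>0)]; print('z plane',np.linalg.lstsq(np.c_[p[:,:2]-p[:,:2].mean(0),np.ones(len(p))],p[:,2],rcond=None)[0])
cv2.imwrite('pics/m4.png',np.hstack([im[0:280,150:410],cv2.resize(s[120:340,200:500],(382,280))]))
go(603.5,301,151)
E
```

```text
t: 30.85
position: [584.8, 9.2, 218.3]
eef_rot: [-0.049, 0.999, 0.0, -0.001]
force: [-0.7, 0.3, 0.1]
opening: 91.0
grasp_force: 0.0
[array([521.8,   3.8,  65. ])] ((281.3939514160156, 140.60606384277344), 24.284561157226562)
z plane [2.84169958e-03 1.48441617e-03 6.89435013e+01]
pos [584.8   9.2 218.8] yaw 95.56 tilt [-0.001  0.    -1.   ] shift [-47.  288.6  67.8] F [-0.2  0.2  0.4] open 90.7
```

View pics/m4.png

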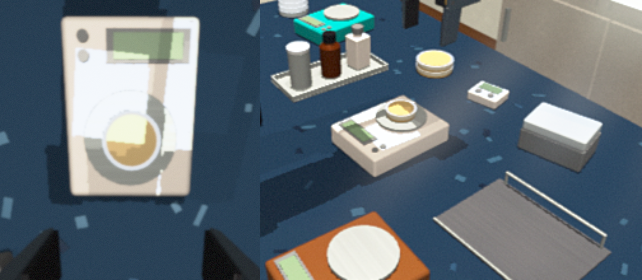

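The dish lies flat and within 1.5 mm of the pan's centre. The square bottle goes back first.

```bash
python3 -m creep '[[[-7.7,48,11.3],[0,0,0],91],[[-7.7,48,11.3],[0,0,0],91],[[-7.7,48,11.3],[0,0,0],91],[[-7.7,48,11.3],[0,0,0],91],[[-7.7,48,11.3],[0,0,0],91],[[-7.7,48,11.3],[0,0,0],91],[[0,0,0],[0,0,-0.074],91],[[0,0,0],[0,0,0],91],[[0,0,40],[0,0,0],91],[[0,0,40],[0,0,0],91],[[0,0,14],[0,0,0],91],[[0,0,0],[0,0,0],91],[[0,0,0],[0,0,0],91]]'; python3 - <<'E'
from h import *
go(602.8,300.5,55.5)
E
```

```text
t: 32.62
position: [605.0, 300.7, 59.1]
eef_rot: [-0.085, 0.996, 0.001, 0.002]
force: [-0.6, -0.1, 0.1]
opening: 91.1
grasp_force: 0.0
pos [605.  300.7  59.1] yaw 99.77 tilt [ 0.003  0.002 -1.   ] shift [2.2 0.2 3.6] F [-0.6 -0.1  0.1] open 91.1
```

```bash
python3 -m creep '[[[2,0,3],[0,0,0],35],[[0,0,0],[0,0,0],35],[[0,0,0],[0,0,0],35],[[0,0,0],[0,0,0],35],[[0,0,0],[0,0,0],35],[[0,0,0],[0,0,0],35],[[0,0,0],[0,0,0],35]]' 30; python3 - <<'E'
from h import *
go(562.5,-374.3,56)
E
```

```text
t: 33.5
position: [601.8, 300.2, 54.2]
eef_rot: [-0.085, 0.996, 0.0, 0.0]
force: [-0.5, 1.3, 0.2]
opening: 44.1
grasp_force: 30.0
pos [601.8 300.2  54.2] yaw 99.81 tilt [ 0.  0. -1.] shift [ 153.6 -657.9   -2. ] F [-0.5  1.3  0.2] open 44.1
```

```bash
python3 -m creep '[[[0,0,-20],[0,0,0],35],[[0,0,-40],[0,0,0],35],[[0,0,-35],[0,0,0],35],[[11,-25,0],[0,0,0],35],[[11,-45,0],[0,0,0],35],[[11,-55,0],[0,0,0],35],[[11,-55,0],[0,0,0],35],[[11,-55,0],[0,0,0],35],[[11,-55,0],[0,0,0],35],[[11,-55,0],[0,0,0],35],[[11,-55,0],[0,0,0],35],[[11,-55,0],[0,0,0],35],[[11,-55,0],[0,0,0],35],[[11,-55,0],[0,0,0],35],[[11,-55,0],[0,0,0],35],[[11,-27,0],[0,0,0],35],[[11,-11,0],[0,0,0],35],[[0,0,0],[0,0,0],35],[[0,0,0],[0,0,0],35]]'; python3 - <<'E'
from h import *
go(562.3,-374.3,55.5)
E
```

```text
t: 35.88
position: [562.3, -373.2, 149.2]
eef_rot: [-0.086, 0.996, 0.0, 0.0]
force: [-0.7, 0.4, -0.8]
opening: 44.1
grasp_force: 30.0
pos [ 562.3 -373.2  149.2] yaw 99.87 tilt [-0.     0.001 -1.   ] shift [ 0.2 -1.2 93.7] F [-0.7  0.4 -0.8] open 44.1
```

```bash
python3 -m creep '[[[0,-1,40],[0,0,0],35],[[0,0,35],[0,0,0],35],[[0,0,12],[0,0,0],35],[[0,0,0],[0,0,0],35],[[0,0,0],[0,0,0],35],[[0,0,0],[0,0,0],35]]'; python3 - <<'E'
from h import *
go(562.3,-374.3,55.5)
E
```

```text
t: 36.62
position: [563.1, -376.0, 63.8]
eef_rot: [-0.086, 0.996, -0.001, 0.001]
force: [0.0, 0.3, -0.6]
opening: 43.7
grasp_force: 30.0
pos [ 563.1 -376.    63.8] yaw 99.82 tilt [ 0.002 -0.002 -1.   ] shift [0.5 1.9 8.3] F [ 0.   0.3 -0.6] open 43.7
```

```bash
python3 -m creep '[[[0,1,7],[0,0,0],35],[[0,0,0],[0,0,0],35],[[0,0,0],[0,0,0],35],[[0,0,0],[0,0,0],91],[[0,0,0],[0,0,0],91],[[0,0,0],[0,0,0],91],[[0,0,0],[0,0,0],91],[[0,0,0],[0,0,0],91]]'; python3 - <<'E'
from h import *
go(562.3,-374.3,55.5); go(523.3,297.6,151)
E
```

```text
t: 37.62
position: [562.2, -374.6, 55.2]
eef_rot: [-0.085, 0.996, 0.0, 0.0]
force: [0.2, 1.1, 0.7]
opening: 89.6
grasp_force: 0.0
pos [ 562.2 -374.6   55.2] yaw 99.81 tilt [ 0.  0. -1.] shift [-0.2  0.3 -0.3] F [0.2 1.1 0.7] open 89.6
pos [ 562.2 -374.6   55.2] yaw 99.81 tilt [ 0.  0. -1.] shift [-76.2 669.  -95.8] F [0.2 1.1 0.7] open 89.6
```

```bash
python3 -m creep '[[[0,0,-45],[0,0,0],91],[[0,0,-50],[0,0,0],91],[[-5.9,51.5,0],[0,0,0],91],[[-5.9,51.5,0],[0,0,0],91],[[-5.9,51.5,0],[0,0,0],91],[[-5.9,51.5,0],[0,0,0],91],[[-5.9,51.5,0],[0,0,0],91],[[-5.9,51.5,0],[0,0,0],91],[[-5.9,51.5,0],[0,0,0],91],[[-5.9,51.5,0],[0,0,0],91],[[-5.9,51.5,0],[0,0,0],91],[[-5.9,51.5,0],[0,0,0],91],[[-5.9,51.5,0],[0,0,0],91],[[-5.9,51.5,0],[0,0,0],91],[[-5.9,51.5,0],[0,0,0],91],[[0,0,0],[0,0,0.074],91],[[0,0,0],[0,0,0],91],[[0,0,0],[0,0,0],91]]'; python3 - <<'E'
from h import *
go(523.3,297.6,56.5)
E
```

```text
t: 39.88
position: [523.7, 297.7, 150.2]
eef_rot: [-0.049, 0.999, -0.0, -0.0]
force: [0.7, -1.0, -0.4]
opening: 90.9
grasp_force: 0.0
pos [523.7 297.7 150.2] yaw 95.59 tilt [-0. -0. -1.] shift [ 0.4 -0.  93.7] F [ 0.7 -1.  -0.4] open 90.9
```

```bash
python3 -m creep '[[[0,0,40],[0,0,0],91],[[0,0,40],[0,0,0],91],[[0,0,13],[0,0,0],91],[[0,0,0],[0,0,0],91],[[0,0,0],[0,0,0],91],[[0,0,0],[0,0,0],40],[[0,0,0],[0,0,0],40],[[0,0,0],[0,0,0],40],[[0,0,0],[0,0,0],40],[[0,0,0],[0,0,0],40],[[0,0,0],[0,0,0],40],[[0,0,0],[0,0,0],40]]' 30; python3 - <<'E'
from h import *
go(551.5,-240.7,57)
E
```

```text
t: 41.38
position: [523.7, 298.1, 57.2]
eef_rot: [-0.049, 0.999, -0.0, -0.0]
force: [0.3, -0.6, 1.6]
opening: 49.5
grasp_force: 30.0
pos [523.7 298.1  57.2] yaw 95.57 tilt [ 0. -0. -1.] shift [ 2.460e+01 -5.389e+02  2.000e-01] F [ 0.3 -0.6  1.6] open 49.5
```

```bash
python3 -m creep '[[[0,0,-20],[0,0,0],40],[[0,0,-40],[0,0,0],40],[[0,0,-35],[0,0,0],40],[[2,-25,0],[0,0,0],40],[[2,-45,0],[0,0,0],40],[[2,-55,0],[0,0,0],40],[[2,-55,0],[0,0,0],40],[[2,-55,0],[0,0,0],40],[[2,-55,0],[0,0,0],40],[[2,-55,0],[0,0,0],40],[[2,-55,0],[0,0,0],40],[[2,-55,0],[0,0,0],40],[[2,-55,0],[0,0,0],40],[[2,-20,0],[0,0,0],40],[[2,-8,0],[0,0,0],40],[[0,0,0],[0,0,0],40],[[0,0,0],[0,0,0],40]]'; python3 - <<'E'
from h import *
go(551.5,-240.7,58)
E
```

```text
t: 43.5
position: [552.0, -238.1, 152.1]
eef_rot: [-0.049, 0.999, 0.0, -0.0]
force: [0.5, 0.2, -2.9]
opening: 49.6
grasp_force: 30.0
pos [ 552.  -238.1  152.1] yaw 95.65 tilt [-0.     0.001 -1.   ] shift [ 0.7 -2.6 94.1] F [ 0.5  0.2 -2.9] open 49.6
```

```bash
python3 -m creep '[[[0.5,-1.5,40],[0,0,0],40],[[0,0,35],[0,0,0],40],[[0,0,12],[0,0,0],40],[[0,0,0],[0,0,0],40],[[0,0,0],[0,0,0],40],[[0,0,0],[0,0,0],40]]'; python3 - <<'E'
from h import *
go(551.5,-240.7,58)
E
```

```text
t: 44.25
position: [552.5, -241.5, 66.6]
eef_rot: [-0.049, 0.999, -0.001, 0.001]
force: [0.8, -0.3, -2.2]
opening: 49.6
grasp_force: 30.0
pos [ 552.5 -241.5   66.6] yaw 95.57 tilt [ 0.003 -0.001 -1.   ] shift [0.9 0.9 8.6] F [ 0.8 -0.3 -2.2] open 49.6
```

```bash
python3 -m creep '[[[0,0,7],[0,0,0],40],[[0,0,0],[0,0,0],40],[[0,0,0],[0,0,0],40],[[0,0,0],[0,0,0],91],[[0,0,0],[0,0,0],91],[[0,0,0],[0,0,0],91],[[0,0,0],[0,0,0],91],[[0,0,0],[0,0,0],91]]'; python3 - <<'E'
from h import *
go(551.5,-240.7,57.2); go(443.3,293.7,151)
E
```

```text
t: 45.25
position: [551.7, -241.1, 58.2]
eef_rot: [-0.049, 0.999, 0.0, 0.0]
force: [-0.7, 0.1, 0.5]
opening: 90.6
grasp_force: 0.0
pos [ 551.7 -241.1   58.2] yaw 95.57 tilt [ 0.  0. -1.] shift [0.1 0.5 1. ] F [-0.7  0.1  0.5] open 90.6
pos [ 551.7 -241.1   58.2] yaw 95.57 tilt [ 0.  0. -1.] shift [ 55.9 542.8 -92.8] F [-0.7  0.1  0.5] open 90.6
```

```bash
python3 -m creep '[[[0,0,-45],[0,0,0],91],[[0,0,-48],[0,0,0],91],[[5.6,54.2,0],[0,0,0],91],[[5.6,54.2,0],[0,0,0],91],[[5.6,54.2,0],[0,0,0],91],[[5.6,54.2,0],[0,0,0],91],[[5.6,54.2,0],[0,0,0],91],[[5.6,54.2,0],[0,0,0],91],[[5.6,54.2,0],[0,0,0],91],[[5.6,54.2,0],[0,0,0],91],[[5.6,54.2,0],[0,0,0],91],[[5.6,54.2,0],[0,0,0],91],[[0,0,0],[0,0,0],91],[[0,0,0],[0,0,0],91],[[0,0,45],[0,0,0],91],[[0,0,40],[0,0,0],91],[[0,0,7],[0,0,0],91],[[0,0,0],[0,0,0],91],[[0,0,0],[0,0,0],91]]'; python3 - <<'E'
from h import *
go(443.3,293.7,57)
E
```

```text
t: 47.62
position: [444.5, 293.1, 60.8]
eef_rot: [-0.048, 0.999, 0.001, 0.001]
force: [0.1, 0.4, 0.1]
opening: 90.8
grasp_force: 0.0
pos [444.5 293.1  60.8] yaw 95.53 tilt [ 0.003  0.002 -1.   ] shift [1.2 0.7 3.8] F [0.1 0.4 0.1] open 90.8
```

```bash
python3 -m creep '[[[0.5,0,2.5],[0,0,0],40],[[0,0,0],[0,0,0],40],[[0,0,0],[0,0,0],40],[[0,0,0],[0,0,0],40],[[0,0,0],[0,0,0],40],[[0,0,0],[0,0,0],40],[[0,0,0],[0,0,0],40]]' 30; python3 - <<'E'
from h import *
go(489,-313.7,57)
E
```

```text
t: 48.5
position: [442.8, 293.0, 56.7]
eef_rot: [-0.049, 0.999, 0.0, 0.0]
force: [-0.2, 0.7, 0.6]
opening: 50.1
grasp_force: 30.0
pos [442.8 293.   56.7] yaw 95.56 tilt [ 0.  0. -1.] shift [ 1.290e+01 -6.083e+02 -5.000e-01] F [-0.2  0.7  0.6] open 50.1
```

```bash
python3 -m creep '[[[0,0,-20],[0,0,0],40],[[0,0,-40],[0,0,0],40],[[0,0,-35],[0,0,0],40],[[1,-25,0],[0,0,0],40],[[1,-45,0],[0,0,0],40],[[1,-55,0],[0,0,0],40],[[1,-55,0],[0,0,0],40],[[1,-55,0],[0,0,0],40],[[1,-55,0],[0,0,0],40],[[1,-55,0],[0,0,0],40],[[1,-55,0],[0,0,0],40],[[1,-55,0],[0,0,0],40],[[1,-55,0],[0,0,0],40],[[1,-55,0],[0,0,0],40],[[1,-30,0],[0,0,0],40],[[1,-13,0],[0,0,0],40],[[0,0,0],[0,0,0],40],[[0,0,0],[0,0,0],40]]'; python3 - <<'E'
from h import *
go(488.9,-313.7,58)
E
```

```text
t: 50.75
position: [488.6, -312.2, 151.4]
eef_rot: [-0.049, 0.999, 0.001, -0.0]
force: [-0.1, -0.0, -1.2]
opening: 50.2
grasp_force: 30.0
pos [ 488.6 -312.2  151.4] yaw 95.62 tilt [-0.001  0.001 -1.   ] shift [-0.2 -1.7 93.4] F [-0.1 -0.  -1.2] open 50.2
```

```bash
python3 -m creep '[[[0,-1,40],[0,0,0],40],[[0,0,35],[0,0,0],40],[[0,0,12],[0,0,0],40],[[0,0,0],[0,0,0],40],[[0,0,0],[0,0,0],40],[[0,0,0],[0,0,0],40]]'; python3 - <<'E'
from h import *
go(488.9,-313.7,57.5)
E
```

```text
t: 51.5
position: [489.8, -315.0, 66.0]
eef_rot: [-0.049, 0.999, -0.001, 0.001]
force: [-0.4, 0.0, -2.0]
opening: 49.8
grasp_force: 30.0
pos [ 489.8 -315.    66. ] yaw 95.58 tilt [ 0.002 -0.001 -1.   ] shift [0.7 1.4 8.5] F [-0.4  0.  -2. ] open 49.8
```

Next I lower it, release, rise and move forward to the earlier viewpoint for a check.

```bash
python3 -m creep '[[[0,0.5,7],[0,0,0],40],[[0,0,0],[0,0,0],40],[[0,0,0],[0,0,0],40],[[0,0,0],[0,0,0],91],[[0,0,0],[0,0,0],91],[[0,0,0],[0,0,0],91],[[0,0,0],[0,0,0],91],[[0,0,0],[0,0,0],91],[[0,0,-50],[0,0,0],91],[[0,0,-60],[0,0,0],91],[[0,0,-60],[0,0,0],91],[[-50,8,0],[0,0,0],91],[[-50,0,0],[0,0,0],91],[[0,0,0],[0,0,0],91],[[0,0,0],[0,0,0],91],[[0,0,0],[0,0,0],91]]'; python3 - <<'E'
from h import *
go(488.9,-313.7,58); im,d,P=snap('wrist','w5'); s,_,_=snap('side','s5')
cv2.imwrite('pics/m5.png',np.hstack([cv2.resize(im[30:250,150:390],(327,300)),cv2.resize(s[120:360,180:500],(400,300))]))
E
```

```text
t: 53.5
position: [586.5, -296.7, 227.7]
eef_rot: [-0.048, 0.999, 0.0, -0.0]
force: [-0.4, -1.1, -0.4]
opening: 91.3
grasp_force: 0.0
pos [ 586.5 -296.7  227.7] yaw 95.52 tilt [-0.001  0.    -1.   ] shift [ 98.7  -7.6 169.8] F [-0.4 -1.1 -0.4] open 91.3
```

View pics/m5.png

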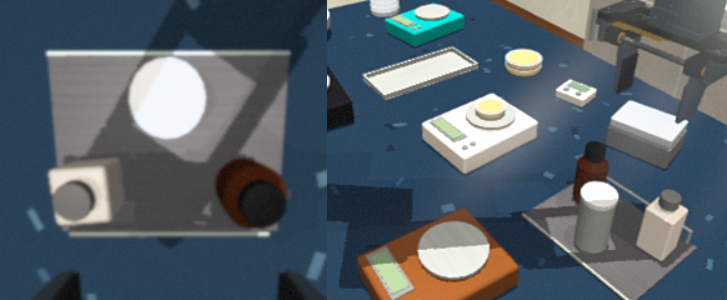

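All three containers stand upright in their old places, at crop pixels (168,98), (255,200) and (75,200). The dish is on the pan, the tray is empty and the gripper is clear, so I'm handing the job in.

```bash
python3 -c "
from workcell import robot
print(robot.job_done())"
```

```text
the job is handed in; nothing more can be done
None
```

Job handed in at about 54 s: the dish lies flat within about 2 mm of the pan's centre, and all three containers are upright back in the rack, released within about 2 mm of where they started by the arm's readings.

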